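# Refit the handwheel on the welding positioner

## Task

Fit the red handwheel with the square bore onto the square upright spindle of the blue welding positioner: turn it so that the square hole matches the spindle, slide it fully home so that it sits flat on the collar, and let go. Leave the black round-bored wheel where it lies.

Things in the scene. Friction and masses are not known exactly. Their poses are not given: they have to be found in the camera images.
- red_wheel_centre (a point): Centre of the loose red handwheel (about 0.45 kg) lying flat: on its bore axis, 25 mm above its underside. Hub: square block 44 x 44, 50 high, with a 26 x 26 square hole right through; grip it across two opposite sides. Four spokes from its corners and the rim (120 across) lie low, under 14 mm above the underside. Axes: x, y square to the sides of hub and hole, z up the bore.
- spindle_seat (a point): Foot of the square steel spindle on top of the fixed blue positioner: on its axis, on the collar (40 across) where the wheel must sit, 82 mm above the bench. Spindle 22 x 22, 45 high, top 12 tapering to 8 x 8. x, y square to its sides, z up. It can turn about z but stiffly (0.6 N m). The steel faceplate at the gearbox's side, 96 mm from the axis, reaches 122 mm above the bench.
- black_wheel_centre (a point): Centre of a loose black handwheel of the same size, lying flat on the bench, 25 mm above its underside. Its hub is round (44 mm diameter, 50 mm high) with an 18 mm round hole, and it has three spokes. It does not fit the spindle and is to be left alone.
There are look-alikes about, which are no part of the job. Leave any green look-alike of the part that bears spindle_seat alone. Of the things that look like the part that bears red_wheel_centre, the smaller one is meant.

How it is judged:
At the end, for the whole second after the job is handed in: Red wheel on the spindle, hub up: axes within 10 mm, its centre 25 mm above the collar within 6 mm, tilt under 10 degrees, sides parallel to the spindle's (any of the four ways round) within 15 degrees; black wheel within 40 mm of where it began (horizontal distance between red_wheel_centre and spindle_seat below 0.01 m and z of red_wheel_centre in the frame of spindle_seat between 0.019 and 0.031 m and angle between red_wheel_centre's own z axis and vertical below 0.175 rad and (angle between the x axis of red_wheel_centre and the x axis of spindle_seat, either way round below 0.27 rad or angle between the x axis of red_wheel_centre and the y axis of spindle_seat, either way round below 0.27 rad) and distance of black_wheel_centre from where it was at the start of the episode below 0.04 m); the robot touches nothing.
It fails at once if the black wheel is moved more than 40 mm (distance of black_wheel_centre from where it was at the start of the episode above 0.04 m).
It also fails if it takes over 38 s, if anything falls off the work surface, if the arm or the gripper's body presses on something with over 40 N, if the wrist force passes 120 N, or if a joint passes its speed limit or range.

## Robot

A 6-joint arm with a two-finger parallel gripper is mounted at the origin on the work surface. World frame = base frame: x ahead of the robot, y to its left, z up, the work surface at z = 0. Lengths are in m, angles in rad, forces in N, time in s.
With the tool pointing down it reaches from about 0.35 to 0.85 m from the base axis. Payload 8.1 kg.
Tool frame: the origin (TCP) lies at the very end of the fingers, on their centre line; the grasp point (between the pads) lies 19 mm behind it; x points along the fingers, y is the direction in which the jaws open and shut, and the axes are right-handed (so a half turn about x gives the same grasp; the last joint's range is limited). The gripper opens to 93 mm and grips with 3 to 60 N. Pads are 15 mm wide; open, the fingers measure 128 mm over their backs; the gripper's body (75 mm by 188 mm) begins 65 mm behind the grasp point.
Start: joints at [-1.218, 0.13, 1.488, -0, 1.523, -0.085], TCP at [0.254, -0.543, 0.219] pointing down, gripper open.
Joint ranges: [-2.96, 2.96], [-0.89, 2.26], [0.02, 2.5], [-1.34, 4.48], [0, 2.73], [-2.66, 2.66]. Speed limits (rad/s): [2.39, 2.39, 2.79, 3.14, 3.14, 3.14].

## Interface

Orientations are given as a rotation vector (axis times angle).
In Python, from plant import * gives the robot as it stands. The module is installed in compiled form; this text tells all that it offers.
- The arm moves only by the tool apply_moves, never from a script. Its argument "series" is a list of rows, each an object with "jaw": the gripper's target within -1 to 1 (shut at 1, half-way at 0, fully open at -1); "linear": the shift along the tool's x, y, z normalised to -1 to 1, where 1 is 0.6 m, a list of three; "roll": the turn about the tool's x normalised to -1 to 1, where 1 is 30 degrees. A call has 1 to 20 rows; each row is the pose to reach, as a shift and turn from the pose measured when the call began, along the tool's axes at that moment; what a row does not reach only later rows make up. A row lasts 1/8 s, in which the tool goes at most 62.5 mm and 10.7 degrees, less where a joint would pass 70% of its speed; a pose out of reach is approached as far as the arm can. A call with a number of a shift or a turn outside -1 to 1 is refused whole. A call with a gripper value outside its range is refused whole. The fingers move at their own pace and stop on an object; "force" is the grip in N (left out, the last holds). Time passes only in rows, so rows that repeat a pose let the fingers close. It gives the time, the measured TCP pose, the force and the opening at its end, in the units of the state.
- read_state(): the state, without advancing time (a new reading comes with each control period).
- read_camera(name): name is "scene" or "top" or "wrist"; returns a dict with "pixels" (420x560x3 uint8, blue, green, red), "intrinsics" (3x3 intrinsics, pixels), "D" ([k1, k2, p1, p2, k3] as OpenCV has them; the pictures are not rectified), "rvec" (rotation vector, rad) and "tvec" (3), from world to camera coordinates, as OpenCV has them; the wrist camera has in their place "tool_from_camera" (4x4, takes a point from camera to tool coordinates, whose origin is the TCP and whose axes are the tool frame's). Camera axes: x right, y down, z forward; pixel columns grow to the right and rows downward; lengths in m; the calibration is good to about 2 mm. A picture is of the moment at which its call begins: read the wrist's pose just before it. There is no depth.
- close_job(): hands the job in, once; it reports no verdict.
The state is a dict: "t": time; "q": joint angles; "dq": joint speeds; "joint_torque": joint torques, N m; "tool_pos": TCP position; "orientation": TCP orientation; "force": force on the tool from outside, world axes, zero at the start; "wrist_torque": the same for the moment, N m; "opening": finger opening in m.
Only numpy, scipy, OpenCV 4.12 (cv2) and the standard library are available. Lean on these libraries where they do the work, as an engineer would, in place of code of your own. Each camera call takes 0.05 s, during which the arm holds its last target. There are 200 camera calls.

## Working session

There is one attempt and no reset: what is moved stays moved. The work goes in short steps, Python scripts to look and compute and a tool call to move; the robot and the scene stay as the last step left them, time stands still between calls to the robot, and variables do not carry over. Pictures are saved under pics/ and viewed, about 8 in all and at most 12, crops included, and the job is handed in when it is done.

Besides the shell and the picture viewer there is one more tool, called as name([rows], argument=value, ...), one row to a line, values as JSON. apply_moves: Moves the arm, as the interface text tells. Its arguments: {"type":"object","properties":{"series":{"type":"array"},"force":{"type":"number"}},"required":["series"]}

```bash
mkdir -p pics
cat > h.py <<'E'
from plant import *
import numpy as np, cv2
def save(c,n): cv2.imwrite('pics/'+n+'.png',c['pixels'])
def ray(c,uv):
    uv=np.array(uv,float).reshape(-1,1,2)
    p=cv2.undistortPoints(uv,c['intrinsics'],c['D']).reshape(-1,2)
    d=np.c_[p,np.ones(len(p))]
    if 'rvec' in c:
        R=cv2.Rodrigues(np.array(c['rvec'],float))[0]; t=np.array(c['tvec'],float).ravel()
        return -R.T@t, d@R
    s=c['state']; Rt=cv2.Rodrigues(np.array(s['orientation'],float))[0]
    T=np.array(c['tool_from_camera']); o=Rt@T[:3,3]+np.array(s['tool_pos'])
    return o, d@(Rt@T[:3,:3]).T
def plane(c,uv,z):
    o,d=ray(c,uv); return o+d*((z-o[2])/d[:,2])[:,None]
def cam(n):
    s=read_state(); c=read_camera(n); c['state']=s; return c
E
python3 - <<'E'
from h import *
a=cam('scene');b=cam('top');save(a,'scene0');save(b,'top0')
print(read_state()); print(ray(a,[[280,210]]),ray(b,[[280,210]]))
E
```

```text
{'t': 0.1, 'q': array([-1.21837976e+00,  1.31113661e-01,  1.48913071e+00,  4.68618521e-06,
        1.52299679e+00, -8.54108108e-02]), 'dq': array([ 1.11847952e-03, -2.19260058e-03, -3.17879171e-03,  3.53716868e-05,
        5.99811540e-04, -7.83119430e-04]), 'joint_torque': array([ 1.29286753e-03, -5.61341858e+01, -4.93095410e+01,  7.70382187e-02,
        2.90299795e-02, -4.97448252e-05]), 'tool_pos': array([ 0.25422732, -0.54292894,  0.21769739]), 'orientation': array([ 1.97948869,  0.44210045, -1.97992431]), 'force': array([-0.34063853, -0.29996022, -0.32380407]), 'wrist_torque': array([-0.0164738 ,  0.04685209,  0.03142806]), 'opening': 0.0929896459197492}
(array([ 1.2050591 , -0.07040338,  1.06716525]), array([[-0.60194887,  0.12030203, -0.78956915]])) (array([0.36459108, 0.09063962, 1.12373489]), array([[ 7.29751766e-02, -7.04755677e-04, -9.97344070e-01]]))
```

View pics/top0.png

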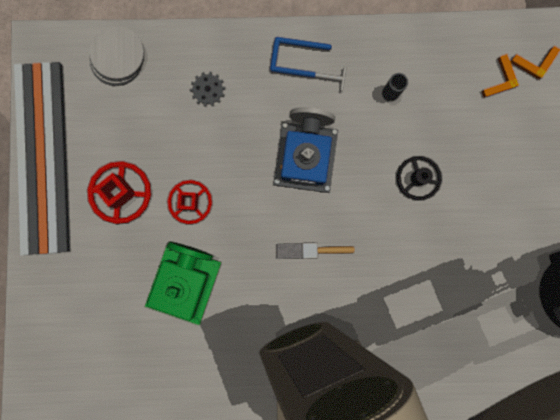

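View pics/scene0.png

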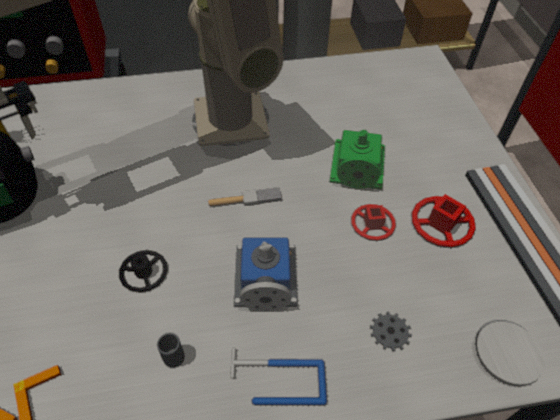

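The top view shows the small red wheel at (190,202), the big red one at (119,192), the blue positioner's spindle at (308,154) with its faceplate on the far (+x) side, and the black wheel at (419,178). The scene view agrees with this.

Run:
```python
from h import *
b=cam('top');a=cam('scene')
for n,c in(('top',b),('scene',a)):
    p=c['pixels'].astype(int); m=((p[...,2]>90)&(p[...,1]<60)&(p[...,0]<60)).astype(np.uint8)
    k,_,st,ce=cv2.connectedComponentsWithStats(m)
    for i in range(1,k):
        x,y,w,h,A=st[i]
        if A>200:
            pt=np.argwhere((cv2.connectedComponents(m)[1]==i))[:,::-1]
            e=cv2.fitEllipse(cv2.convexHull(pt.astype(np.float32)))
            W=plane(c,cv2.convexHull(pt.astype(np.float32)).reshape(-1,2),.012)
            print(n,st[i],e[0],'centre@.012',plane(c,[e[0]],.012)[0].round(4),'hull diam',cv2.minEnclosingCircle(W[:,:2].astype(np.float32)))
print('spindle top',plane(b,[[307.5,153.5]],.127),'black',plane(b,[[419,178]],.012))
o1,d1=ray(b,[[307.5,153.5]]);o2,d2=ray(a,[[265,245]])
s=np.linalg.lstsq(np.c_[d1[0],-d2[0]],o2-o1,rcond=None)[0];print(o1+s[0]*d1[0],o2+s[1]*d2[0])
im=cv2.resize(np.hstack([b['pixels'][165:240,150:230],b['pixels'][115:190,268:348]]),None,fx=5,fy=5,interpolation=cv2.INTER_CUBIC)
cv2.imwrite('pics/crop1.png',im)
```

```text
top [  88  162   63   62 1581] (118.94447326660156, 192.2073974609375) centre@.012 [0.5018 0.5092 0.012 ] hull diam ((0.5026072859764099, 0.5089077353477478), 0.08259619772434235)
top [168 180  44  44 743] (189.31295776367188, 201.67007446289062) centre@.012 [0.473  0.3264 0.012 ] hull diam ((0.4734821617603302, 0.3262674808502197), 0.0576501302421093)
scene [ 412  195   63   52 1158] (443.2273254394531, 220.7801513671875) centre@.012 [0.5082 0.5102 0.012 ] hull diam ((0.5020137429237366, 0.5115265846252441), 0.08649997413158417)
scene [352 205  43  35 557] (373.0671691894531, 222.04473876953125) centre@.012 [0.4813 0.326  0.012 ] hull diam ((0.4799085557460785, 0.3275296986103058), 0.05912383273243904)
spindle top [[0.56986261 0.02205236 0.127     ]] black [[ 0.52165342 -0.27469167  0.012     ]]
[0.57262671 0.0211288  0.11357842] [0.5729062  0.02258879 0.11353552]
```

View pics/crop1.png

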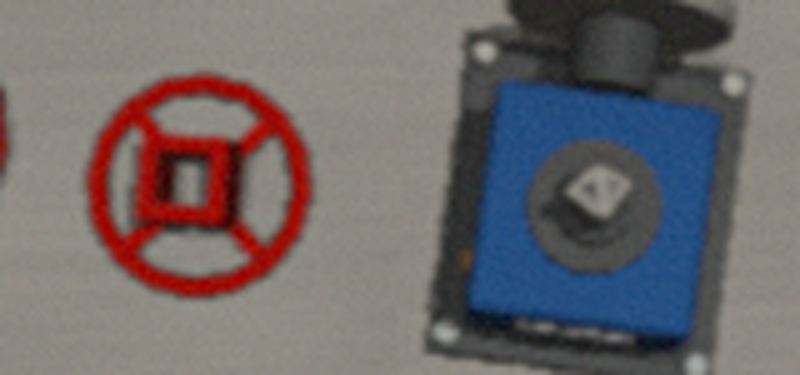

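The crop shows the red hub nearly square to the picture (rotation near 0 to 3 degrees) and the spindle turned by about 35 to 40 degrees. Next I work out the move to above the red wheel.

```bash
cat >> h.py <<'E'
def rel(target):
    s=read_state();R=cv2.Rodrigues(np.array(s['orientation'],float))[0]
    return (R.T@(np.array(target)-s['tool_pos'])/0.6).round(4)
def hdr():
    s=read_state();R=cv2.Rodrigues(np.array(s['orientation'],float))[0]
    print('t',s['t'],'pos',s['tool_pos'].round(4),'R',R.round(3).tolist(),'q',s['q'].round(3),'F',s['force'].round(1),'open',round(s['opening'],4))
E
python3 - <<'E'
from h import *
hdr();print(np.array(read_camera('wrist')['tool_from_camera']).round(3))
for t in[(.45,-.2,.27),(.44,.326,.25)]: print(rel(t))
E
```

```text
t 0.2 pos [ 0.2543 -0.5431  0.218 ] R [[-0.0, 0.424, -0.906], [0.001, -0.906, -0.424], [-1.0, -0.001, -0.0]] q [-1.218  0.131  1.489  0.     1.523 -0.085] F [ 0.2  0.8 -0.7] open 0.0928
[[ 0.    -0.286  0.958 -0.166]
 [ 1.     0.    -0.    -0.001]
 [-0.     0.958  0.286 -0.08 ]
 [ 0.     0.     0.     1.   ]]
[-0.0861 -0.3798 -0.5379]
[-0.052  -1.1808 -0.8944]
```

apply_moves([
  {"jaw": -1, "linear": [-0.086, -0.38, -0.538], "roll": -1},
  {"jaw": -1, "linear": [-0.086, -0.38, -0.538], "roll": -1},
  {"jaw": -1, "linear": [-0.086, -0.38, -0.538], "roll": -1},
  {"jaw": -1, "linear": [-0.086, -0.38, -0.538], "roll": -1},
  {"jaw": -1, "linear": [-0.086, -0.38, -0.538], "roll": -1},
  {"jaw": -1, "linear": [-0.086, -0.38, -0.538], "roll": -1},
  {"jaw": -1, "linear": [-0.086, -0.38, -0.538], "roll": -1},
  {"jaw": -1, "linear": [-0.086, -0.38, -0.538], "roll": -1},
])

```text
t: 1.25
tool_pos: [0.4508, -0.1984, 0.2703]
orientation: [1.641, 0.859, -1.64]
force: [-0.2, -0.2, -0.7]
opening: 0.0929
```

Run:
```python
from h import *
hdr()
for t in[(.57,.02,.24),(.474,.3,.2)]: print(rel(t))
```

```text
t 1.25 pos [ 0.4508 -0.1984  0.2703] R [[0.0, 0.822, -0.57], [0.001, -0.57, -0.822], [-1.0, -0.0, -0.001]] q [-5.190e-01 -1.800e-01  1.700e+00  1.000e-03  1.621e+00  8.700e-02] F [-0.2 -0.2 -0.7] open 0.0929
[ 0.0508 -0.0441 -0.4123]
[ 0.1177 -0.4414 -0.7047]
```

apply_moves([
  {"jaw": -1, "linear": [0.06, -0.044, -0.412], "roll": -1},
  {"jaw": -1, "linear": [0.06, -0.044, -0.412], "roll": -1},
  {"jaw": -1, "linear": [0.06, -0.044, -0.412], "roll": -1},
  {"jaw": -1, "linear": [0.06, -0.044, -0.412], "roll": -1},
  {"jaw": -1, "linear": [0.06, -0.044, -0.412], "roll": -1},
  {"jaw": -1, "linear": [0.06, -0.044, -0.412], "roll": -1},
])

```text
t: 2.0
tool_pos: [0.5696, 0.0187, 0.2339]
orientation: [1.269, 1.17, -1.271]
force: [-0.0, 0.6, 0.1]
opening: 0.0927
```

Run:
```python
from h import *
hdr();c=cam('wrist');save(c,'w1');np.save('w1.npy',c,allow_pickle=True)
print(rel((.474,.3,.17)),rel((.474,.326,.15)))
```

```text
t 2.0 pos [0.5696 0.0187 0.2339] R [[-0.001, 0.997, -0.083], [-0.0, -0.083, -0.997], [-1.0, -0.001, 0.0]] q [-0.057  0.044  1.552 -0.     1.547  0.026] F [-0.   0.6  0.1] open 0.0927
[ 0.1073 -0.1981 -0.4548] [ 0.1406 -0.2017 -0.498 ]
```

View pics/w1.png

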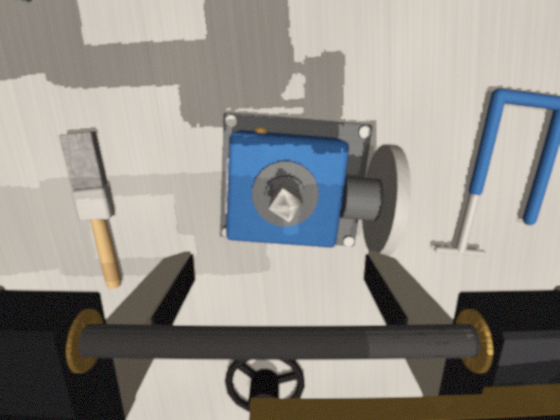

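Wrist view: the spindle is at (286,203) on its collar around (285,193), with the faceplate on the right at (390,200). I need its angle, so I crop.

Run:
```python
from h import *
c=np.load('w1.npy',allow_pickle=True).item()
cv2.imwrite('pics/crop2.png',cv2.resize(c['pixels'][155:235,245:325],(800,800)[:2],interpolation=cv2.INTER_CUBIC)[0:800:1][:, :].copy() if 0 else cv2.resize(c['pixels'][155:230,245:325],(640,600),interpolation=cv2.INTER_CUBIC))
p=c['pixels'][155:235,245:325].astype(int)
m=(p[...,0]-p[...,2]<40).astype(np.uint8)
k,l,st,ce=cv2.connectedComponentsWithStats(m)
i=l[38,40] or 1; h=cv2.convexHull(np.argwhere(l==i)[:,::-1].astype(np.float32))
e=cv2.fitEllipse(h);print(st[i],e);ctr=np.array(e[0])+[245,155]
print('collar',ctr,plane(c,[ctr],.082), 'tip',plane(c,[[286.5,204]],.127))
W=plane(c,h.reshape(-1,2)+[245,155],.082)
print(cv2.minEnclosingCircle(W[:,:2].astype(np.float32)))
```

```text
[   7    6   66   65 3393] ((39.720458984375, 38.19255828857422), (64.97185516357422, 66.21988677978516), 90.75453186035156)
collar [284.72045898 193.19255829] [[0.57509394 0.02478367 0.082     ]] tip [[0.5759681 0.0257886 0.127    ]]
((0.5750858783721924, 0.023907188326120377), 0.03290092200040817)
```

View pics/crop2.png

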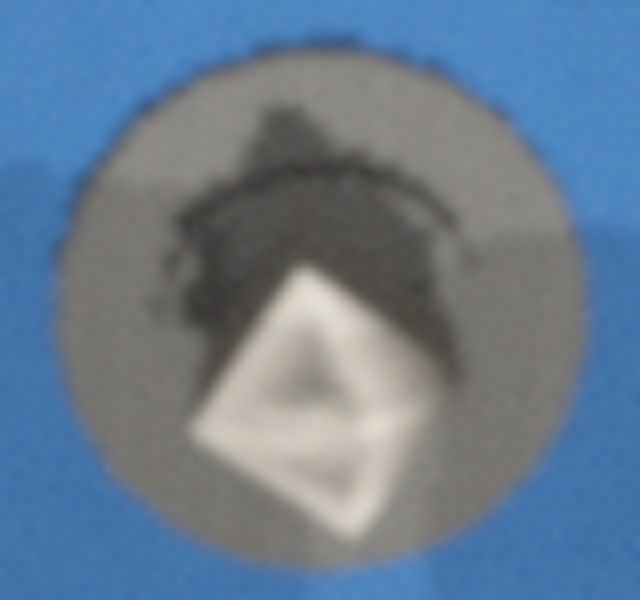

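apply_moves([
  {"jaw": -1, "linear": [0.0, -0.198, -0.455], "roll": -0.16},
  {"jaw": -1, "linear": [0.0, -0.198, -0.455], "roll": -0.16},
  {"jaw": -1, "linear": [0.0, -0.198, -0.455], "roll": -0.16},
  {"jaw": -1, "linear": [0.05, -0.198, -0.455], "roll": -0.16},
  {"jaw": -1, "linear": [0.12, -0.198, -0.455], "roll": -0.16},
  {"jaw": -1, "linear": [0.12, -0.198, -0.455], "roll": -0.16},
  {"jaw": -1, "linear": [0.12, -0.198, -0.455], "roll": -0.16},
])

```text
t: 2.92
tool_pos: [0.4745, 0.2986, 0.1625]
orientation: [1.209, 1.208, -1.211]
force: [0.8, -1.0, 0.7]
opening: 0.0929
```

Run:
```python
from h import *
hdr();c=cam('wrist');save(c,'w2');np.save('w2.npy',c,allow_pickle=True)
```

```text
t 2.925 pos [0.4745 0.2986 0.1625] R [[-0.001, 1.0, -0.001], [-0.001, -0.001, -1.0], [-1.0, -0.001, 0.001]] q [ 4.710e-01  5.800e-02  1.668e+00 -1.000e-03  1.416e+00  4.720e-01] F [ 0.8 -1.   0.7] open 0.0929
```

View pics/w2.png

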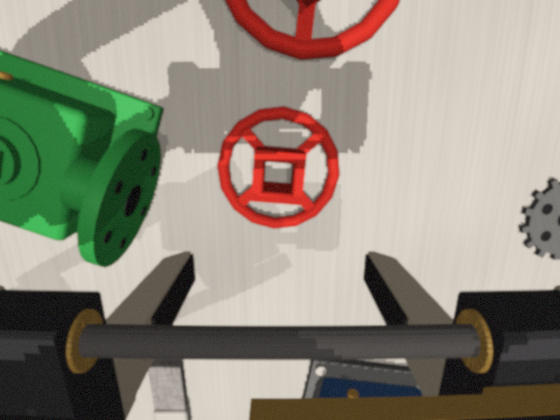

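Small wheel rim centre at (279,167), hub top around (278,175), nearly square to the tool; the spindle crop shows corners at about (197,428), (350,540), (440,400), (305,262) of the crop.

Run:
```python
from h import *
c=np.load('w1.npy',allow_pickle=True).item()
W=plane(c,np.array([[197,428],[350,540],[440,400],[305,262]])/8+[245,155],.115)[:,:2]
print(W.round(4),W.mean(0));e=np.roll(W,-1,0)-W
print(np.linalg.norm(e,axis=1),np.degrees(np.arctan2(e[:,1],e[:,0]))%90)
c=np.load('w2.npy',allow_pickle=True).item()
p=c['pixels'].astype(int); m=((p[...,2]>90)&(p[...,1]<80)&(p[...,0]<80)).astype(np.uint8)
k,l,st,ce=cv2.connectedComponentsWithStats(m)
for i in range(1,k):
    if st[i][4]>500 and st[i][1]>50:
        h=cv2.convexHull(np.argwhere(l==i)[:,::-1].astype(np.float32))
        Wp=plane(c,h.reshape(-1,2),.007)[:,:2].astype(np.float32)
        print(st[i],cv2.fitEllipse(Wp),cv2.minEnclosingCircle(Wp))
cv2.imwrite('pics/crop3.png',cv2.resize(c['pixels'][130:225,220:340],(760,600),interpolation=cv2.INTER_CUBIC))
```

```text
[[0.5607 0.0197]
 [0.5767 0.0052]
 [0.5879 0.0207]
 [0.5741 0.0375]] [0.57484528 0.0207462 ]
[0.02159446 0.01909734 0.0216957  0.0223388 ] [47.87049328 54.21122634 39.19661584 52.90983456]
[ 218  107  121  121 6261] ((0.4731193482875824, 0.3277735114097595), (0.11708690971136093, 0.1171669289469719), 177.17669677734375) ((0.47300347685813904, 0.3276989459991455), 0.059168532490730286)
```

View pics/crop3.png

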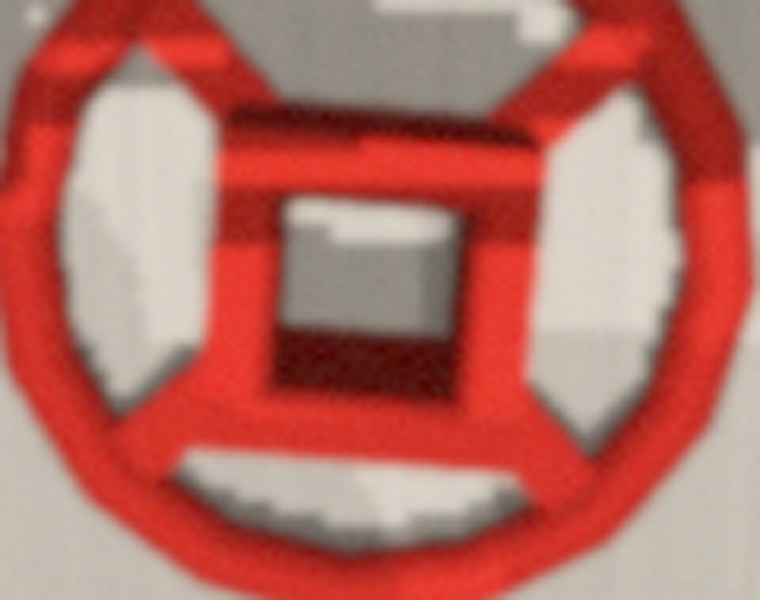

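The hub is about 3 degrees clockwise in the picture. The rim fits 117 mm across at (0.473, 0.328), which matches. Descend and grip.

apply_moves([
  {"jaw": -1, "linear": [0.05, -0.0025, -0.048], "roll": 0.1},
  {"jaw": -1, "linear": [0.14, -0.0025, -0.048], "roll": 0.1},
  {"jaw": -1, "linear": [0.2, -0.0025, -0.048], "roll": 0.1},
  {"jaw": -1, "linear": [0.237, -0.0025, -0.048], "roll": 0.1},
  {"jaw": -1, "linear": [0.237, -0.0025, -0.048], "roll": 0.1},
  {"jaw": -1, "linear": [0.237, -0.0025, -0.048], "roll": 0.1},
  {"jaw": 1, "linear": [0.237, -0.0025, -0.048], "roll": 0.1},
  {"jaw": 1, "linear": [0.237, -0.0025, -0.048], "roll": 0.1},
  {"jaw": 1, "linear": [0.237, -0.0025, -0.048], "roll": 0.1},
  {"jaw": 1, "linear": [0.237, -0.0025, -0.048], "roll": 0.1},
  {"jaw": 1, "linear": [0.237, -0.0025, -0.048], "roll": 0.1},
  {"jaw": 1, "linear": [0.237, -0.0025, -0.048], "roll": 0.1},
], force=40)

```text
t: 4.47
tool_pos: [0.474, 0.3274, 0.0214]
orientation: [1.249, 1.182, -1.248]
force: [-0.6, -0.4, -0.4]
opening: 0.0436
```

Run:
```python
from h import *
hdr();print(rel((.473,.328,.22)),rel((.575,.0225,.22)))
```

```text
t 4.475 pos [0.474  0.3274 0.0214] R [[0.001, 0.999, -0.054], [-0.0, -0.054, -0.999], [-1.0, 0.001, 0.0]] q [ 5.160e-01  2.480e-01  1.733e+00 -1.000e-03  1.160e+00  5.700e-01] F [-0.6 -0.4 -0.4] open 0.0436
[-0.331  -0.0014 -0.0009] [-0.3307  0.1958  0.4983]
```

apply_moves([
  {"jaw": 1, "linear": [-0.1, 0, 0], "roll": 0},
  {"jaw": 1, "linear": [-0.2, 0, 0], "roll": 0.2},
  {"jaw": 1, "linear": [-0.3, 0.0, 0.0], "roll": 0.5},
  {"jaw": 1, "linear": [-0.32, 0.04, 0.1], "roll": 0.8},
  {"jaw": 1, "linear": [-0.32, 0.08, 0.2], "roll": 1},
  {"jaw": 1, "linear": [-0.32, 0.12, 0.3], "roll": 1},
  {"jaw": 1, "linear": [-0.32, 0.16, 0.4], "roll": 1},
  {"jaw": 1, "linear": [-0.32, 0.196, 0.498], "roll": 1},
  {"jaw": 1, "linear": [-0.32, 0.196, 0.498], "roll": 1},
  {"jaw": 1, "linear": [-0.32, 0.196, 0.498], "roll": 1},
  {"jaw": 1, "linear": [-0.32, 0.196, 0.498], "roll": 1},
])

```text
t: 5.85
tool_pos: [0.5746, 0.0242, 0.2131]
orientation: [1.62, 0.88, -1.62]
force: [-0.9, -0.2, -4.2]
opening: 0.0436
```

Run:
```python
from h import *
hdr();c=cam('wrist');save(c,'w3');np.save('w3.npy',c,allow_pickle=True)
```

```text
t 5.85 pos [0.5746 0.0242 0.2131] R [[0.0, 0.839, -0.545], [0.0, -0.545, -0.839], [-1.0, -0.0, -0.0]] q [-0.047  0.066  1.567  0.     1.509  0.529] F [-0.9 -0.2 -4.2] open 0.0436
```

View pics/w3.png

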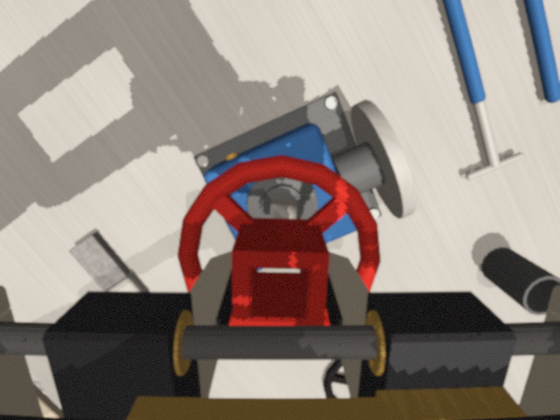

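Wheel held, force -4.2 N (its weight); hub at (280,280), spindle hidden behind it. I turn the last 7 degrees and lower part way, watching the force.

apply_moves([
  {"jaw": 1, "linear": [0.04, 0.002, 0.002], "roll": 0.233},
  {"jaw": 1, "linear": [0.08, 0.002, 0.002], "roll": 0.233},
  {"jaw": 1, "linear": [0.1, 0.002, 0.002], "roll": 0.233},
  {"jaw": 1, "linear": [0.11, 0.002, 0.002], "roll": 0.233},
  {"jaw": 1, "linear": [0.12, 0.002, 0.002], "roll": 0.233},
  {"jaw": 1, "linear": [0.12, 0.002, 0.002], "roll": 0.233},
  {"jaw": 1, "linear": [0.12, 0.002, 0.002], "roll": 0.233},
])

```text
t: 6.78
tool_pos: [0.5754, 0.0226, 0.1419]
orientation: [1.703, 0.794, -1.7]
force: [-0.4, 0.3, -3.8]
opening: 0.0439
```

Run:
```python
from h import *
hdr();print(read_state()['wrist_torque'].round(2))
```

```text
t 6.775 pos [0.5754 0.0226 0.1419] R [[0.001, 0.766, -0.642], [0.0, -0.642, -0.766], [-1.0, 0.001, -0.001]] q [-0.05   0.112  1.649  0.     1.379  0.648] F [-0.4  0.3 -3.8] open 0.0439
[-0.03  0.01 -0.06]
```

apply_moves([
  {"jaw": 1, "linear": [0.006, 0, 0], "roll": 0},
  {"jaw": 1, "linear": [0.012, 0, 0], "roll": 0},
  {"jaw": 1, "linear": [0.018, 0, 0], "roll": 0},
  {"jaw": 1, "linear": [0.024, 0, 0], "roll": 0},
])

```text
t: 7.28
tool_pos: [0.5754, 0.0226, 0.1272]
orientation: [1.703, 0.794, -1.701]
force: [0.4, 0.1, -4.5]
opening: 0.0442
```

apply_moves([
  {"jaw": 1, "linear": [0.01, 0, 0], "roll": 0},
  {"jaw": 1, "linear": [0.018, 0, 0], "roll": 0},
  {"jaw": 1, "linear": [0.026, 0, 0], "roll": 0},
  {"jaw": 1, "linear": [0.032, 0, 0], "roll": 0},
  {"jaw": 1, "linear": [0.036, 0, 0], "roll": 0},
  {"jaw": 1, "linear": [0.036, 0, 0], "roll": 0},
])

```text
t: 8.02
tool_pos: [0.5754, 0.0226, 0.1054]
orientation: [1.703, 0.794, -1.701]
force: [0.4, -0.4, -5.1]
opening: 0.0435
```

Still free. A few more mm until contact.

apply_moves([
  {"jaw": 1, "linear": [0.002, 0, 0], "roll": 0},
  {"jaw": 1, "linear": [0.004, 0, 0], "roll": 0},
  {"jaw": 1, "linear": [0.004, 0, 0], "roll": 0},
])

```text
t: 8.4
tool_pos: [0.5755, 0.0226, 0.1034]
orientation: [1.703, 0.793, -1.7]
force: [-1.4, -0.1, -0.7]
opening: 0.0441
```

The weight has come off at TCP z = 0.1034, exactly the expected seat height. Release and withdraw.

apply_moves([
  {"jaw": -1, "linear": [0.003, 0, 0], "roll": 0},
  {"jaw": -1, "linear": [0.003, 0, 0], "roll": 0},
  {"jaw": -1, "linear": [0.003, 0, 0], "roll": 0},
  {"jaw": -1, "linear": [0.003, 0, 0], "roll": 0},
  {"jaw": -1, "linear": [0.003, 0, 0], "roll": 0},
  {"jaw": -1, "linear": [0.0, 0, 0], "roll": 0},
  {"jaw": -1, "linear": [-0.05, 0, 0], "roll": 0},
  {"jaw": -1, "linear": [-0.1, 0, 0], "roll": 0},
  {"jaw": -1, "linear": [-0.17, 0, 0], "roll": 0},
  {"jaw": -1, "linear": [-0.17, 0, 0], "roll": 0},
  {"jaw": -1, "linear": [-0.17, 0, 0], "roll": 0},
])

```text
t: 9.78
tool_pos: [0.5752, 0.0226, 0.205]
orientation: [1.703, 0.794, -1.701]
force: [-1.1, -0.3, -0.3]
opening: 0.0928
```

Run:
```python
from h import *
hdr();c=cam('wrist')
p=c['pixels'].astype(int); m=((p[...,2]>90)&(p[...,1]<80)&(p[...,0]<80)).astype(np.uint8)
k,l,st,ce=cv2.connectedComponentsWithStats(m)
i=1+st[1:,4].argmax();h=cv2.convexHull(np.argwhere(l==i)[:,::-1].astype(np.float32))
Wp=plane(c,h.reshape(-1,2),.089)[:,:2].astype(np.float32)
print(st[i],cv2.fitEllipse(Wp),cv2.minEnclosingCircle(Wp))
s=cam('scene')
cv2.imwrite('pics/fin.png',np.hstack([cv2.resize(c['pixels'],(440,330)),cv2.resize(s['pixels'][200:320,190:320],(357,330),interpolation=cv2.INTER_CUBIC)]))
```

```text
t 9.775 pos [0.5752 0.0226 0.205 ] R [[0.001, 0.766, -0.642], [0.0, -0.642, -0.766], [-1.0, 0.001, -0.001]] q [-0.05   0.07   1.577  0.     1.493  0.648] F [-1.1 -0.3 -0.3] open 0.0928
[ 212  141  134  130 8039] ((0.5749724507331848, 0.02342882566154003), (0.11856182664632797, 0.11880362033843994), 127.41946411132812) ((0.5750347375869751, 0.02377837710082531), 0.060768865048885345)
```

View pics/fin.png

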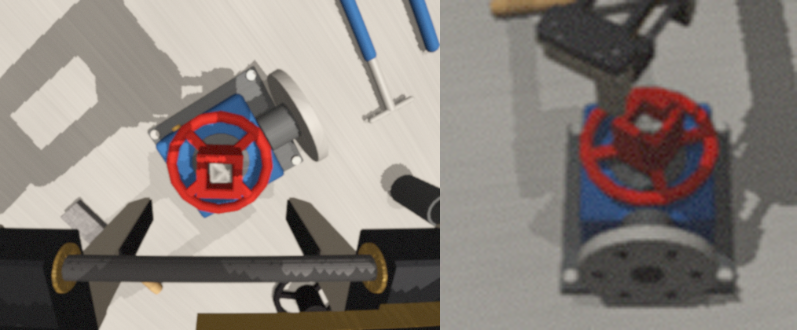

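The wheel sits flat on the collar with the spindle showing centred in the bore at about (219,173). The rim fits a circle 119 mm across at seat height, and the gripper is clear. Handing in.

```bash
python3 -c "
from plant import *
print(close_job())"
```

```text
the job is handed in; nothing more can be done
None
```

The small red handwheel is on the blue positioner's spindle and released, and the job was handed in at about t = 10 s of the 38 s allowed. No verdict was reported.

I gripped the hub across two sides, turned it about 37° to match the spindle, and lowered it until the weight came off at the expected seat height (TCP z 0.1034 m). I then opened the gripper and lifted 100 mm clear.

**Last checks:**
- **Position:** the rim fits a circle 119 mm across (given as 120), assumed to lie at seat height. It is centred at (0.575, 0.023) m, within about 2 mm of my spindle estimates.
- **Seating and squareness:** by eye in the last pictures, the spindle shows square inside the bore and the wheel sits flat. I did not measure the tilt or final angle separately. My edge readings of the spindle's angle before the fit spread from 39° to 54°, and I used 50°. The wheel went on with no sign of contact before the collar.
- **Black wheel:** I never went near it and it still shows in the last wrist view, but I did not re-measure its position.

No check failed. The cameras differed by 2–3 mm on the spindle's position.

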